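# Tip a drained tube rack onto its feet and push it to the stop

### The job

The empty wire tube rack has drained standing on its long side on the grey mat. Push it over towards the blue stop strip so that it comes down on its feet with its green cover facing up, then push it gently along the mat until its long side lies flush against the strip, the whole rack still on the mat. Only push it with the fingers: do not grip or lift it, and leave the other things where they stand.

Things in the scene. Friction and masses are not known exactly. Their poses are not given: they have to be found in the camera images.
- rack: Loose, empty wire tube rack with a smooth flat green cover fixed over its cells, about 0.3 kg: 119 mm deep (its x), 206 mm long (y), 67 mm high (z). Origin: centre of its underside; z points from the feet to the cover. At the start it stands on its long -x side, 118 mm tall, x up, z level within 3 degrees; the cover faces away from the stop strip, the feet face it, within 9 degrees.
- rack_middle (a point): Centre of the rack, 32 mm from its underside along its z; same axes as the rack. Tipped some 35 degrees towards the strip, the rack falls the rest of the way by itself onto its feet, and then still stands 30 to 90 mm short of the strip.
- rack_long_side (a point): Middle of the foot edge of the rack's +x long side (x = 59 mm, z = 0 in the rack's frame), the side that must end against the stop strip; same axes as the rack.
- mat: Fixed grey ribbed plastic mat on the table, 306 mm (its x, from -150 to +156 mm) by 300 mm (its y, centred), 4 mm thick. A fixed blue stop strip runs along its +x edge: 260 mm long along y, top 32 mm above the table, its face towards the rack at x = 138 mm. Origin on the table top near the mat's middle; x points to the strip, z up.
- pink_bottle: Bystander: small round screw-cap bottle, clear with pink contents and a pale cap, 34 mm wide, 62 mm high. Origin at the centre of its underside.
- beaker: Bystander: small clear beaker with turquoise contents, 46 mm wide, 58 mm high. Origin at the centre of its underside.
- big_bottle: Bystander: wide round screw-cap bottle with pale blue contents, 60 mm wide, 94 mm high. Origin at the centre of its underside.
- jar: Bystander: clear wide-mouth jar with small white packets, 106 mm wide, 135 mm high. Origin at the centre of its underside.
- timer_box: Bystander: white lab timer lying on its back, 62 x 66 x 20 mm. Origin at the centre of its underside.

How it is judged:
By the outcome, as a careful person would: the job done as asked, in the order asked, and still so for the second after the job is handed in, with the robot touching nothing.
It also fails if it takes over 45 s, if anything falls off the work surface, if the arm or the gripper's body presses on something with over 40 N, if the wrist force passes 120 N, or if a joint passes its speed limit or range.

### The arm

A 6-joint arm with a two-finger parallel gripper is mounted at the origin on a cart in front of the work surface, level with it; the furniture and walls round the work are solid. World frame = base frame: x ahead of the robot, y to its left, z up, the work surface at z = 0. Lengths are in m, angles in degrees, forces in N, time in s.
With the tool pointing down it reaches from about 0.4 to 0.825 m from the base axis. Payload 7 kg.
Tool frame: the origin (TCP) lies midway between the tips of the shut fingers; the grasp point (between the pads) lies 19 mm behind it (ctrl.hold_point_z is the distance from the TCP to the grasp point, in m); z points along the fingers, y is the line along which they close (so a half turn about z gives the same grasp; the last joint's range is limited). The gripper opens to 88 mm and grips with 3 to 60 N. Pads are 19 mm wide; open, the fingers measure 130 mm over their backs; the gripper's body (78 mm by 193 mm) begins 47 mm behind the grasp point.
Start: joints at [-50.93, 20.546, 0.682, 0, -70.136, -16.507], TCP at [0.259, -0.623, 0.227] pointing down, gripper open.
Joint ranges: [-176.03, 176.03], [-82.01, 121.73], [-58.28, 71.71], [-173.87, 95.51], [-174.79, -0.11], [-173.66, 173.66]. Speed limits (degrees/s): [136.94, 136.94, 172.46, 180, 180, 180].

### API

Orientations are given as [roll, pitch, yaw] about the fixed x, y, z axes, in that order (R = Rz(yaw) Ry(pitch) Rx(roll)).
In Python, from plant import ctrl gives the robot as it stands.
- The arm moves only by the tool apply_moves, never from a script. Its argument "deltas" is a list of rows, each an object with "fingers": the finger opening in mm, from 0 to 87.6; "delta_pos": the shift along the tool's x, y, z in mm, a list of three; "angular": the turn, a rotation vector about the tool's x, y, z in degrees, a list of three. A call has 1 to 10 rows; each row is the pose to reach, as a shift and turn from the pose commanded when the call began, along the tool's axes at that moment; what a row does not reach only later rows make up. A row lasts 1/10 s, in which the tool goes at most 50 mm and 8.59 degrees, less where a joint would pass 70% of its speed; a pose out of reach is approached as far as the arm can. A call with a gripper value outside its range is refused whole. The fingers move at their own pace and stop on an object; the grip force is fixed at half the most. Time passes only in rows, so rows that repeat a pose let the fingers close. It gives the time, the measured TCP pose, the force, the opening and the grip force at its end, in the units of the state.
- ctrl.get_obs(): the state, without advancing time (a new reading comes with each control period).
- ctrl.snapshot(name): name is "scene" or "side" or "wrist"; returns the picture (420x560x3 uint8, red, green, blue); there is no depth.
- ctrl.camera_params(name): a dict with "fx", "fy", "cx", "cy" (pixels), "dist_coeffs" ([k1, k2, p1, p2, k3] as OpenCV has them; the pictures are not rectified), "cam_to_world" (4x4, takes a point from camera to world coordinates); the wrist camera has in their place "mount" (4x4, takes a point from camera to tool coordinates, whose origin is the TCP and whose axes are the flange's). Camera axes: x right, y up, looking along -z (the intrinsics and any distortion apply to the point x, -y, -z); pixel columns grow to the right and rows downward; lengths in m; the calibration is good to about 2 mm. A picture is of the moment at which its call begins: read the wrist's pose just before it. camera_params takes no time and is no camera call.
- ctrl.close_job(): hands the job in; it is judged then, once.
The state is a dict: "clock": time; "joint_pos": joint angles; "qvel": joint speeds; "tau": joint torques, N m; "tool_pos": TCP position; "orientation": TCP orientation; "force": force on the tool from outside, world axes, zero at the start; "moment": the same for the moment, N m; "opening": finger opening in m; "gripper_force": force on a finger pad.
Only numpy, scipy, OpenCV 4.12 (cv2) and the standard library are available. Lean on these libraries where they do the work, as an engineer would, in place of code of your own. Each camera call takes 0.05 s, during which the arm holds its last target. There are 200 camera calls.

## Working session

There is one attempt and no reset: what is moved stays moved. The work goes in short steps, Python scripts to look and compute and a tool call to move; the robot and the scene stay as the last step left them, time stands still between calls to the robot, and variables do not carry over. Pictures are saved under pics/ and viewed, at most 10 in all, crops included, and the job is handed in when it is done.

Besides the shell and the picture viewer there is one more tool, called after "Request:" as name([rows], argument=value, ...), one row to a line, values as JSON. apply_moves: Moves the arm, as the interface text tells. Its arguments: {"type":"object","properties":{"deltas":{"type":"array"}},"required":["deltas"]}

```bash
mkdir -p pics
cat > h.py <<'E'
import numpy as np, cv2
from plant import ctrl
def cam(n):
    p=ctrl.camera_params(n);K=np.array([[p['fx'],0,p['cx']],[0,p['fy'],p['cy']],[0,0,1]]);return K,np.array(p['dist_coeffs'],float),np.array(p['cam_to_world'])
def ray(n,uv):
    K,d,T=cam(n);q=cv2.undistortPoints(np.array(uv,float).reshape(-1,1,2),K,d).reshape(-1,2)
    v=np.c_[q[:,0],-q[:,1],-np.ones(len(q))]@T[:3,:3].T;return T[:3,3],v
def plane(n,uv,z):
    o,v=ray(n,uv);return o+v*((z-o[2])/v[:,2])[:,None]
def proj(n,P):
    K,d,T=cam(n);c=(np.array(P,float).reshape(-1,3)-T[:3,3])@T[:3,:3]
    return cv2.projectPoints(np.c_[c[:,0],-c[:,1],-c[:,2]],np.zeros(3),np.zeros(3),K,d)[0].reshape(-1,2)
def snap(n,f):
    im=ctrl.snapshot(n)[:,:,::-1].copy();cv2.imwrite('pics/'+f,im);return im
E
python3 - <<'E'
from h import *
a=snap('scene','a.png');b=snap('side','b.png')
for n in('scene','side'):print(n,cam(n)[2].round(3).tolist())
print(ctrl.get_obs())
E
```

```text
scene [[-0.828, 0.381, -0.412, 0.091], [-0.561, -0.547, 0.621, 0.586], [0.011, 0.746, 0.666, 0.863], [0.0, 0.0, 0.0, 1.0]]
side [[-0.921, 0.19, -0.341, 0.031], [-0.391, -0.45, 0.803, 1.083], [-0.001, 0.873, 0.488, 0.859], [0.0, 0.0, 0.0, 1.0]]
{'clock': 0.1, 'joint_pos': array([-5.09278199e+01,  2.05870919e+01,  6.39948292e-01, -1.82433813e-02,
       -7.01374718e+01, -1.65074736e+01]), 'qvel': array([-0.01976657, -0.15823415,  0.17272562,  0.13978987, -0.13784332,
       -0.0326001 ]), 'tau': array([-7.59136801e-04, -5.84161556e+01,  2.93751687e+01,  7.01552957e+00,
        1.01834658e-02, -5.82473717e-05]), 'tool_pos': array([ 0.25882901, -0.62292561,  0.22572453]), 'orientation': array([ 1.79913999e+02, -7.60081632e-03, -1.57441499e+02]), 'force': array([1.36932385, 0.6215992 , 0.14251915]), 'moment': array([0.01132623, 0.00082464, 0.01340465]), 'gripper_force': 0.0, 'opening': 0.08773677487471788}
```

View pics/a.png

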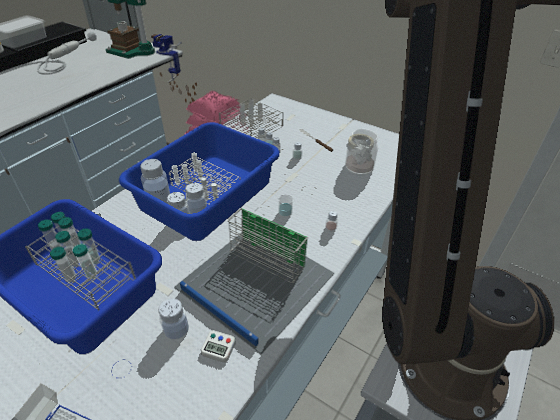

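View pics/b.png

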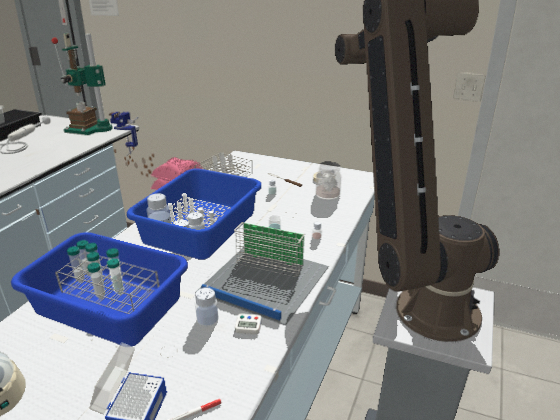

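The scene view shows the rack at about (268,245), with its green cover on the far side (243–307, 210–262). The blue strip runs from (181,287) to (258,343), nearer the camera. The beaker is at (285,205) and the pink bottle at (332,222), both behind the rack. In the side view the green cover is at about (240–303, 225–263).

Run:
```python
from h import *
for n,f,gr,br in(('scene','a.png',(225,200,320,280),(172,275,265,352)),('side','b.png',(230,215,312,275),(195,280,285,325))):
    im=cv2.imread('pics/'+f);h=cv2.cvtColor(im,cv2.COLOR_BGR2HSV)
    for nm,r,lo,hi in(('green',gr,(50,90,30),(80,255,255)),('blue',br,(100,120,40),(125,255,255))):
        m=np.zeros(h.shape[:2],np.uint8);x0,y0,x1,y1=r
        m[y0:y1,x0:x1]=cv2.inRange(h,lo,hi)[y0:y1,x0:x1]
        c=max(cv2.findContours(m,0,1)[0],key=cv2.contourArea) 
        ys,xs=np.nonzero(m);p=np.c_[xs,ys]
        q=cv2.approxPolyDP(cv2.convexHull(p.astype(np.int32)),3,True).reshape(-1,2)
        print(n,nm,len(p),q.tolist())
        print(' z.122',plane(n,q,.122).round(3).tolist());print(' z.032',plane(n,q,.032).round(3).tolist());print(' z.004',plane(n,q,.004).round(3).tolist())
a=cv2.imread('pics/a.png')[190:360,150:350];b=cv2.imread('pics/b.png')[210:340,190:345]
cv2.imwrite('pics/c.png',np.vstack([cv2.resize(a,(560,476)[:2]) ])) 
print('mat/others', plane('scene',[(213,237),(333,268),(262,353),(332,228),(285,213)],.004).round(3).tolist())
```

```text
scene green 851 [[303, 265], [251, 244], [243, 232], [242, 210], [305, 236]]
 z.122 [[0.386, 0.026, 0.122], [0.528, 0.041, 0.122], [0.57, 0.019, 0.122], [0.624, -0.046, 0.122], [0.432, -0.059, 0.122]]
 z.032 [[0.421, -0.042, 0.032], [0.581, -0.025, 0.032], [0.628, -0.049, 0.032], [0.689, -0.123, 0.032], [0.473, -0.138, 0.032]]
 z.004 [[0.433, -0.063, 0.004], [0.597, -0.045, 0.004], [0.646, -0.071, 0.004], [0.709, -0.147, 0.004], [0.486, -0.162, 0.004]]
scene blue 722 [[256, 345], [219, 339], [180, 282], [257, 337]]
 z.122 [[0.354, 0.257, 0.122], [0.424, 0.288, 0.122], [0.59, 0.228, 0.122], [0.363, 0.241, 0.122]]
 z.032 [[0.386, 0.217, 0.032], [0.464, 0.252, 0.032], [0.65, 0.185, 0.032], [0.396, 0.199, 0.032]]
 z.004 [[0.396, 0.204, 0.004], [0.477, 0.241, 0.004], [0.669, 0.172, 0.004], [0.407, 0.186, 0.004]]
side green 875 [[302, 263], [290, 264], [247, 252], [244, 224], [301, 235]]
 z.122 [[0.376, 0.087, 0.122], [0.405, 0.104, 0.122], [0.541, 0.096, 0.122], [0.621, -0.044, 0.122], [0.43, -0.052, 0.122]]
 z.032 [[0.419, -0.035, 0.032], [0.451, -0.016, 0.032], [0.603, -0.024, 0.032], [0.693, -0.182, 0.032], [0.479, -0.191, 0.032]]
 z.004 [[0.432, -0.073, 0.004], [0.465, -0.053, 0.004], [0.623, -0.062, 0.004], [0.715, -0.225, 0.004], [0.495, -0.234, 0.004]]
side blue 609 [[280, 317], [249, 318], [202, 285], [280, 311]]
 z.122 [[0.347, 0.315, 0.122], [0.413, 0.347, 0.122], [0.581, 0.281, 0.122], [0.356, 0.295, 0.122]]
 z.032 [[0.386, 0.221, 0.032], [0.46, 0.257, 0.032], [0.648, 0.183, 0.032], [0.395, 0.199, 0.032]]
 z.004 [[0.398, 0.192, 0.004], [0.474, 0.229, 0.004], [0.669, 0.152, 0.004], [0.408, 0.169, 0.004]]
mat/others [[0.706, -0.004, 0.004], [0.359, -0.101, 0.004], [0.373, 0.213, 0.004], [0.436, -0.237, 0.004], [0.59, -0.212, 0.004]]
```

View pics/c.png

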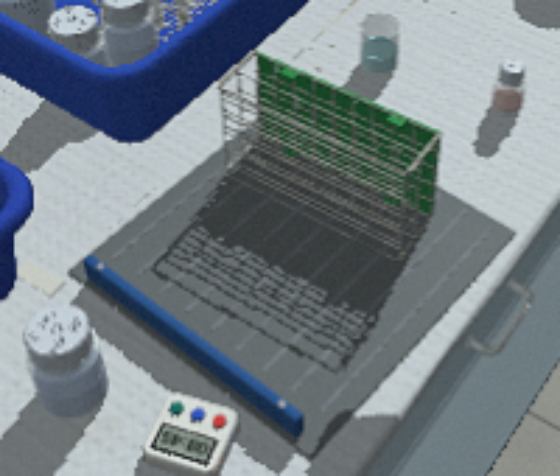

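The crop shows the rack's cover top edge and the strip's inner top edge clearly. In scene pixels the strip edge runs from about (185,281) to (258,336). From this:
- **Strip:** its face is at y≈0.185, with its normal at about 87°.
- **Cover:** its centre is at about (0.527, -0.05), and its push direction is about 92.6°.

I'll move in behind the cover.

Request:
apply_moves([
  {"fingers": 87,"delta_pos": [-18,15,0],"angular": [0,0,-3]},
  {"fingers": 87,"delta_pos": [-45,37,0],"angular": [0,0,-8]},
  {"fingers": 87,"delta_pos": [-80,65,0],"angular": [0,0,-14]},
  {"fingers": 87,"delta_pos": [-115,94,0],"angular": [0,0,-20]},
  {"fingers": 87,"delta_pos": [-150,123,0],"angular": [0,0,-26]},
  {"fingers": 87,"delta_pos": [-185,152,0],"angular": [0,0,-32]},
  {"fingers": 87,"delta_pos": [-220,180,0],"angular": [0,0,-38]},
  {"fingers": 87,"delta_pos": [-255,209,0],"angular": [0,0,-44]},
  {"fingers": 87,"delta_pos": [-285,233,0],"angular": [0,0,-49]},
  {"fingers": 87,"delta_pos": [-310,254,0],"angular": [0,0,-54]},
])

```text
clock: 1.1
tool_pos: [0.4483, -0.2678, 0.2265]
orientation: [180.0, 0.0, -103.2]
force: [0.2, -0.3, 0.9]
opening: 0.0869
gripper_force: 0.0
```

Run:
```python
from h import *
o=ctrl.get_obs();print(o['tool_pos'],o['orientation'],o['clock'])
from scipy.spatial.transform import Rotation as R
M=R.from_euler('xyz',o['orientation'],degrees=True).as_matrix()
print(((np.array([.529,-.110,.2])-o['tool_pos'])@M*1000).round(1), -87.4-o['orientation'][2])
print('jar,tub edge',plane('scene',[(360,170)],0.0),plane('scene',[(185,238),(278,155)],.12))
```

```text
[ 0.44834355 -0.26782912  0.22647321] [ 1.79994573e+02  1.29116881e-02 -1.03179714e+02] 1.1
[-172.1  -42.5   26.5] 15.779713640145587
jar,tub edge [[ 0.49640313 -0.56126734  0.        ]] [[ 0.67894986  0.11872316  0.12      ]
 [ 0.69288399 -0.32348696  0.12      ]]
```

Request:
apply_moves([
  {"fingers": 87,"delta_pos": [-35,-8,4],"angular": [0,0,-3]},
  {"fingers": 87,"delta_pos": [-75,-18,8],"angular": [0,0,-7]},
  {"fingers": 87,"delta_pos": [-115,-28,14],"angular": [0,0,-11]},
  {"fingers": 87,"delta_pos": [-145,-36,20],"angular": [0,0,-14]},
  {"fingers": 87,"delta_pos": [-165,-41,25],"angular": [0,0,-15.5]},
  {"fingers": 87,"delta_pos": [-171,-42,40],"angular": [0,0,-15.5]},
  {"fingers": 87,"delta_pos": [-171,-42,70],"angular": [0,0,-15.5]},
  {"fingers": 87,"delta_pos": [-171,-42,100],"angular": [0,0,-15.5]},
  {"fingers": 87,"delta_pos": [-171,-42,116],"angular": [0,0,-15.5]},
  {"fingers": 87,"delta_pos": [-171,-42,116],"angular": [0,0,-15.5]},
])

```text
clock: 2.1
tool_pos: [0.5263, -0.1133, 0.1079]
orientation: [179.7, -0.0, -88.0]
force: [0.3, -0.9, 0.4]
opening: 0.0871
gripper_force: 0.0
```

Run:
```python
from h import *
o=ctrl.get_obs();print(o['tool_pos'],o['orientation'],o['clock'])
a=snap('scene','d.png')[150:360,150:400]
w=snap('wrist','w.png')
cv2.imwrite('pics/e.png',np.hstack([cv2.resize(a,(400,336)),cv2.resize(w,(400,336))]))
```

```text
[ 0.52633575 -0.11327225  0.1079201 ] [ 1.79692221e+02 -1.96859175e-03 -8.79588153e+01] 2.1
```

View pics/e.png

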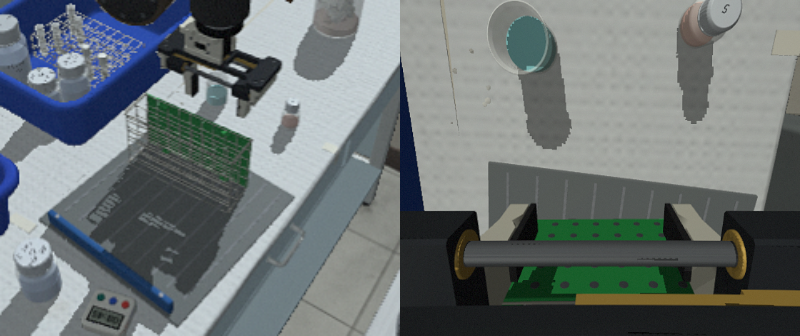

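The fingers are behind the cover, centred on it, with both bystanders clear. Now I push.

Request:
apply_moves([
  {"fingers": 87,"delta_pos": [-15,0,0],"angular": [0,0,0]},
  {"fingers": 87,"delta_pos": [-30,0,0],"angular": [0,0,0]},
  {"fingers": 87,"delta_pos": [-38,0,0],"angular": [0,0,0]},
  {"fingers": 87,"delta_pos": [-44,0,0],"angular": [0,0,0]},
  {"fingers": 87,"delta_pos": [-50,0,0],"angular": [0,0,0]},
  {"fingers": 87,"delta_pos": [-56,0,0],"angular": [0,0,0]},
  {"fingers": 87,"delta_pos": [-62,0,0],"angular": [0,0,0]},
  {"fingers": 87,"delta_pos": [-68,0,0],"angular": [0,0,0]},
  {"fingers": 87,"delta_pos": [-74,0,0],"angular": [0,0,0]},
  {"fingers": 87,"delta_pos": [-80,0,0],"angular": [0,0,0]},
])

```text
clock: 3.2
tool_pos: [0.5255, -0.0328, 0.1105]
orientation: [180.0, 0.0, -87.9]
force: [-0.4, -0.7, 1.8]
opening: 0.087
gripper_force: 0.5
```

Run:
```python
from h import *
o=ctrl.get_obs();print(o['tool_pos'],o['force'])
a=snap('scene','f.png')[150:360,150:400];b=snap('side','g.png')[190:330,180:347]
cv2.imwrite('pics/i.png',np.hstack([cv2.resize(a,(400,336)),cv2.resize(b,(400,336))]))
```

```text
[ 0.52545698 -0.03282004  0.11049484] [-0.35793213 -0.74345742  1.75445515]
```

View pics/i.png

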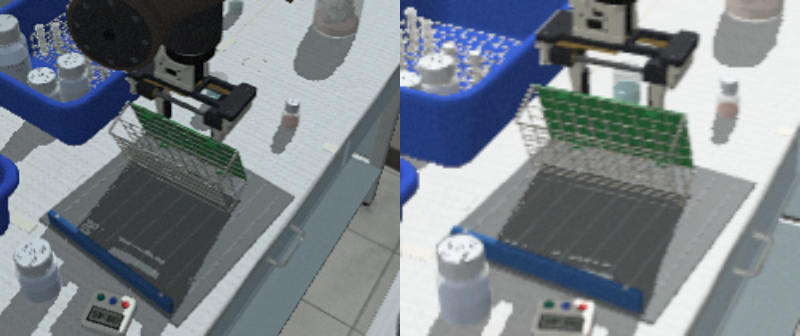

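The rack is tipping cleanly, about 15° towards the strip. I'll keep pushing.

Request:
apply_moves([
  {"fingers": 87,"delta_pos": [-6,0,0],"angular": [0,0,0]},
  {"fingers": 87,"delta_pos": [-12,0,0],"angular": [0,0,0]},
  {"fingers": 87,"delta_pos": [-18,0,0],"angular": [0,0,0]},
  {"fingers": 87,"delta_pos": [-24,0,0],"angular": [0,0,0]},
  {"fingers": 87,"delta_pos": [-30,0,0],"angular": [0,0,0]},
  {"fingers": 87,"delta_pos": [-36,0,0],"angular": [0,0,0]},
  {"fingers": 87,"delta_pos": [-42,0,0],"angular": [0,0,0]},
  {"fingers": 87,"delta_pos": [-47,0,0],"angular": [0,0,0]},
  {"fingers": 87,"delta_pos": [-50,0,0],"angular": [0,0,0]},
  {"fingers": 87,"delta_pos": [-50,0,0],"angular": [0,0,0]},
])

```text
clock: 4.3
tool_pos: [0.5237, 0.017, 0.1106]
orientation: [-180.0, 0.0, -87.9]
force: [-0.0, 1.0, -0.3]
opening: 0.0871
gripper_force: 0.0
```

Run:
```python
from h import *
o=ctrl.get_obs();print(o['tool_pos'],o['force'])
a=snap('scene','j.png')[150:360,150:400];b=snap('side','k.png')[190:330,180:347]
cv2.imwrite('pics/l.png',np.hstack([cv2.resize(a,(400,336)),cv2.resize(b,(400,336))]))
```

```text
[0.52370847 0.01703192 0.11057146] [-0.03334968  1.02230072 -0.25585689]
```

View pics/l.png

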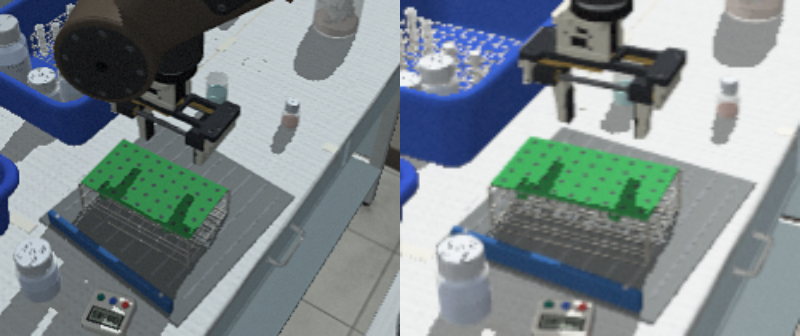

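The rack has fallen onto its feet with the green cover up, short of the strip and turned slightly. I'll back off above it and locate the cover corners and the strip edge.

Request:
apply_moves([
  {"fingers": 87,"delta_pos": [15,0,0],"angular": [0,0,0]},
  {"fingers": 87,"delta_pos": [35,0,0],"angular": [0,0,0]},
  {"fingers": 87,"delta_pos": [50,0,0],"angular": [0,0,0]},
  {"fingers": 87,"delta_pos": [58,0,0],"angular": [0,0,0]},
  {"fingers": 87,"delta_pos": [58,0,0],"angular": [0,0,0]},
])

```text
clock: 4.9
tool_pos: [0.5257, -0.0426, 0.1105]
orientation: [180.0, -0.0, -88.1]
force: [-0.1, 0.2, -0.1]
opening: 0.0872
gripper_force: 0.0
```

```bash
cat > m.py <<'E'
from h import *
import sys
o=ctrl.get_obs();print(o['tool_pos'].round(4),o['orientation'].round(2),o['force'].round(2),o['clock'])
t=sys.argv[1]
for n,r in(('scene',(185,215,310,320)),('side',(215,230,320,310))):
    im=snap(n,n+t+'.png');h=cv2.cvtColor(im,cv2.COLOR_BGR2HSV);m=np.zeros(h.shape[:2],np.uint8);x0,y0,x1,y1=r
    m[y0:y1,x0:x1]=cv2.inRange(h,(45,100,30),(80,255,255))[y0:y1,x0:x1]
    m=cv2.morphologyEx(m,cv2.MORPH_CLOSE,np.ones((5,5)))
    c=max(cv2.findContours(m,0,1)[0],key=cv2.contourArea)
    P=plane(n,c.reshape(-1,2),.071)[:,:2].astype(np.float32)
    (cx,cy),s,ang=cv2.minAreaRect(P*1000);b=cv2.boxPoints(((cx,cy),s,ang))
    print(n,'c',round(cx),round(cy),'size',np.round(s,1),'ang',round(ang,2),b.round(0).tolist())
    b2=cv2.inRange(h,(100,120,40),(125,255,255));ys,xs=np.nonzero(b2)
    Q=plane(n,np.c_[xs,ys],.032)[:,:2];Q=Q[(Q[:,0]>.36)&(Q[:,0]<.68)&(Q[:,1]>.15)&(Q[:,1]<.26)]
    L=[]
    for x in np.arange(.42,.63,.01):
        k=Q[abs(Q[:,0]-x)<.006]
        if len(k):L.append((x,k[:,1].min()))
    L=np.array(L);f=np.polyfit(L[:,0],L[:,1],1);print(' strip edge y at .527',np.polyval(f,.527).round(4),'ang',np.degrees(np.arctan(f[0])).round(2))
E
python3 m.py 1
```

```text
[ 0.5257 -0.0426  0.1105] [179.99  -0.   -88.05] [-0.11  0.25 -0.09] 4.9
scene c 523 74 size [203.3 120.9] ang 2.05 [[420.0, 131.0], [424.0, 10.0], [627.0, 18.0], [623.0, 138.0]]
 strip edge y at .527 0.1889 ang -4.65
side c 523 76 size [204.1 128. ] ang 2.39 [[418.0, 135.0], [423.0, 7.0], [627.0, 16.0], [622.0, 144.0]]
 strip edge y at .527 0.1873 ang -4.7
```

The rack sits at about +2.2°, centred at (0.523, 0.075), with the cover's front edge about 54 mm from the strip. The strip runs at about -4.7°. I'll turn the fingers parallel to the strip, lower them behind the rack, and push along the strip's normal.

Request:
apply_moves([
  {"fingers": 87,"delta_pos": [0,2,0],"angular": [0,0,2]},
  {"fingers": 87,"delta_pos": [0,4,10],"angular": [0,0,5]},
  {"fingers": 87,"delta_pos": [0,4,30],"angular": [0,0,6.6]},
  {"fingers": 87,"delta_pos": [0,4,50],"angular": [0,0,6.6]},
  {"fingers": 87,"delta_pos": [0,4,70],"angular": [0,0,6.6]},
  {"fingers": 87,"delta_pos": [0,4,82],"angular": [0,0,6.6]},
  {"fingers": 87,"delta_pos": [0,4,88],"angular": [0,0,6.6]},
  {"fingers": 87,"delta_pos": [0,4,88],"angular": [0,0,6.6]},
])

```text
clock: 5.8
tool_pos: [0.5216, -0.0413, 0.0221]
orientation: [179.9, -0.0, -94.5]
force: [0.6, -1.2, 0.7]
opening: 0.087
gripper_force: 0.0
```

Request:
apply_moves([
  {"fingers": 87,"delta_pos": [-10,0,0],"angular": [0,0,0]},
  {"fingers": 87,"delta_pos": [-18,0,0],"angular": [0,0,0]},
  {"fingers": 87,"delta_pos": [-25,0,0],"angular": [0,0,0]},
  {"fingers": 87,"delta_pos": [-30,0,0],"angular": [0,0,0]},
  {"fingers": 87,"delta_pos": [-35,0,0],"angular": [0,0,0]},
  {"fingers": 87,"delta_pos": [-40,0,0],"angular": [0,0,0]},
  {"fingers": 87,"delta_pos": [-45,0,0],"angular": [0,0,0]},
  {"fingers": 87,"delta_pos": [-50,0,0],"angular": [0,0,0]},
  {"fingers": 87,"delta_pos": [-55,0,0],"angular": [0,0,0]},
  {"fingers": 87,"delta_pos": [-60,0,0],"angular": [0,0,0]},
])

```text
clock: 6.8
tool_pos: [0.5264, 0.0186, 0.0225]
orientation: [180.0, -0.0, -94.5]
force: [-0.3, -1.9, 0.8]
opening: 0.0872
gripper_force: 1.1
```

```bash
python3 m.py 2
python3 - <<'E'
import cv2,numpy as np
a=cv2.imread('pics/scene2.png')[150:360,150:400];b=cv2.imread('pics/side2.png')[190:330,180:347]
cv2.imwrite('pics/n.png',np.hstack([cv2.resize(a,(400,336)),cv2.resize(b,(400,336))]))
E
```

```text
[0.5264 0.0186 0.0225] [ 1.7998e+02 -1.0000e-02 -9.4540e+01] [-0.3  -1.89  0.84] 6.8
scene c 531 92 size [119.3 205.9] ang 85.98 [[425.0, 39.0], [630.0, 25.0], [638.0, 144.0], [433.0, 158.0]]
 strip edge y at .527 0.1888 ang -4.45
side c 531 93 size [127.9 205.1] ang 86.37 [[425.0, 36.0], [629.0, 23.0], [637.0, 150.0], [433.0, 163.0]]
 strip edge y at .527 0.1872 ang -4.51
```

View pics/n.png

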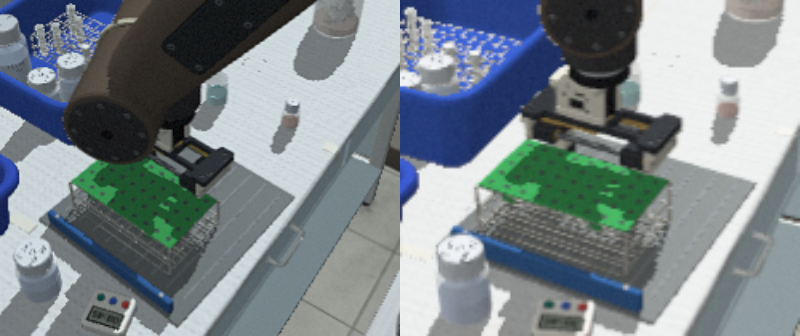

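The rack is now nearly parallel to the strip (about -3.8° against -4.5°), with roughly 36 mm to go.

Request:
apply_moves([
  {"fingers": 87,"delta_pos": [-4,0,0],"angular": [0,0,0]},
  {"fingers": 87,"delta_pos": [-8,0,0],"angular": [0,0,0]},
  {"fingers": 87,"delta_pos": [-12,0,0],"angular": [0,0,0]},
  {"fingers": 87,"delta_pos": [-16,0,0],"angular": [0,0,0]},
  {"fingers": 87,"delta_pos": [-19,0,0],"angular": [0,0,0]},
  {"fingers": 87,"delta_pos": [-22,0,0],"angular": [0,0,0]},
  {"fingers": 87,"delta_pos": [-25,0,0],"angular": [0,0,0]},
  {"fingers": 87,"delta_pos": [-27,0,0],"angular": [0,0,0]},
  {"fingers": 87,"delta_pos": [-28,0,0],"angular": [0,0,0]},
  {"fingers": 87,"delta_pos": [-29,0,0],"angular": [0,0,0]},
])

```text
clock: 7.9
tool_pos: [0.5288, 0.0473, 0.0225]
orientation: [180.0, -0.0, -94.5]
force: [0.7, -2.0, -0.1]
opening: 0.087
gripper_force: 0.8
```

Request:
apply_moves([
  {"fingers": 87,"delta_pos": [-0.5,0,0],"angular": [0,0,0]},
  {"fingers": 87,"delta_pos": [-1,0,0],"angular": [0,0,0]},
  {"fingers": 87,"delta_pos": [-1.5,0,0],"angular": [0,0,0]},
  {"fingers": 87,"delta_pos": [-2,0,0],"angular": [0,0,0]},
])

```text
clock: 8.3
tool_pos: [0.529, 0.0492, 0.0225]
orientation: [180.0, -0.0, -94.5]
force: [-0.7, -1.4, -1.3]
opening: 0.0872
gripper_force: 0.8
```

Request:
apply_moves([
  {"fingers": 87,"delta_pos": [-0.5,0,0],"angular": [0,0,0]},
  {"fingers": 87,"delta_pos": [-1,0,0],"angular": [0,0,0]},
  {"fingers": 87,"delta_pos": [-1.5,0,0],"angular": [0,0,0]},
  {"fingers": 87,"delta_pos": [-2,0,0],"angular": [0,0,0]},
])

```text
clock: 8.7
tool_pos: [0.5291, 0.0513, 0.0225]
orientation: [180.0, 0.0, -94.5]
force: [-0.2, -1.3, -0.4]
opening: 0.087
gripper_force: 0.8
```

```bash
python3 m.py 3
```

```text
[0.5291 0.0513 0.0225] [180.     0.   -94.54] [-0.23 -1.34 -0.38] 8.7
scene c 534 123 size [117.3 204.4] ang 85.28 [[428.0, 73.0], [631.0, 56.0], [641.0, 173.0], [437.0, 190.0]]
 strip edge y at .527 0.1892 ang -4.78
side c 534 125 size [126.8 204.6] ang 85.63 [[427.0, 69.0], [631.0, 54.0], [640.0, 180.0], [436.0, 196.0]]
 strip edge y at .527 0.1878 ang -4.81
```

Request:
apply_moves([
  {"fingers": 87,"delta_pos": [-0.5,0,0],"angular": [0,0,0]},
  {"fingers": 87,"delta_pos": [-1,0,0],"angular": [0,0,0]},
  {"fingers": 87,"delta_pos": [-1.5,0,0],"angular": [0,0,0]},
  {"fingers": 87,"delta_pos": [-2,0,0],"angular": [0,0,0]},
])

```text
clock: 9.2
tool_pos: [0.5293, 0.0533, 0.0226]
orientation: [180.0, 0.0, -94.5]
force: [0.3, -0.8, -0.8]
opening: 0.0869
gripper_force: 0.7
```

Request:
apply_moves([
  {"fingers": 87,"delta_pos": [-0.5,0,0],"angular": [0,0,0]},
  {"fingers": 87,"delta_pos": [-1,0,0],"angular": [0,0,0]},
  {"fingers": 87,"delta_pos": [-1.5,0,0],"angular": [0,0,0]},
])

```text
clock: 9.5
tool_pos: [0.5294, 0.0548, 0.0225]
orientation: [180.0, 0.0, -94.5]
force: [0.1, -0.3, -0.9]
opening: 0.0867
gripper_force: 0.7
```

Request:
apply_moves([
  {"fingers": 87,"delta_pos": [-0.5,0,0],"angular": [0,0,0]},
  {"fingers": 87,"delta_pos": [-1,0,0],"angular": [0,0,0]},
  {"fingers": 87,"delta_pos": [-1.5,0,0],"angular": [0,0,0]},
])

```text
clock: 9.8
tool_pos: [0.5295, 0.0562, 0.0226]
orientation: [180.0, -0.0, -94.5]
force: [-0.2, -3.9, -0.5]
opening: 0.0873
gripper_force: 1.9
```

Request:
apply_moves([
  {"fingers": 87,"delta_pos": [-0.5,0,0],"angular": [0,0,0]},
  {"fingers": 87,"delta_pos": [-1,0,0],"angular": [0,0,0]},
])

```text
clock: 10.0
tool_pos: [0.5291, 0.0564, 0.0226]
orientation: [179.9, -0.1, -94.6]
force: [1.1, -9.1, 2.6]
opening: 0.0867
gripper_force: 4.5
```

```bash
python3 m.py 4
python3 - <<'E'
import cv2,numpy as np
a=cv2.imread('pics/scene4.png')[220:360,160:310];b=cv2.imread('pics/side4.png')[220:330,190:320]
cv2.imwrite('pics/p.png',np.hstack([cv2.resize(a,(400,373)),cv2.resize(b,(400,373))]))
E
```

```text
[0.5291 0.0564 0.0226] [ 1.7995e+02 -6.0000e-02 -9.4580e+01] [ 1.09 -9.06  2.58] 10.0
scene c 535 129 size [116.7 204.5] ang 85.33 [[428.0, 79.0], [632.0, 62.0], [641.0, 178.0], [438.0, 195.0]]
 strip edge y at .527 0.1891 ang -4.72
side c 534 130 size [127.8 205. ] ang 85.32 [[426.0, 74.0], [631.0, 57.0], [641.0, 185.0], [437.0, 202.0]]
 strip edge y at .527 0.1882 ang -4.68
```

View pics/p.png

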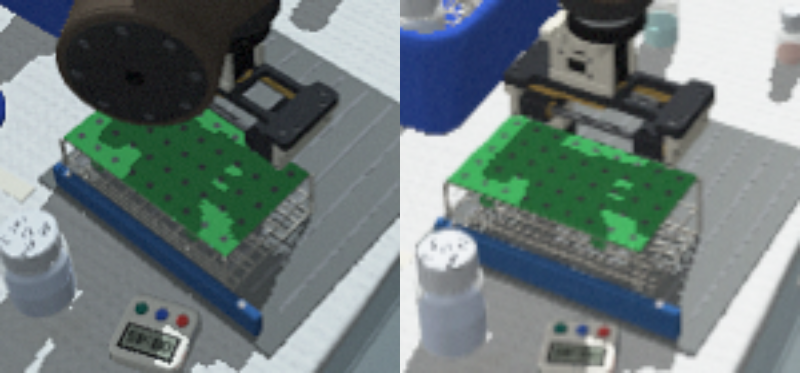

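The pushing force rose to 9 N while the fingers stopped moving, and the rack and strip angles match (-4.67° and -4.7°), so the rack is flush. I'll withdraw straight back, then up.

Request:
apply_moves([
  {"fingers": 87,"delta_pos": [1,0,0],"angular": [0,0,0]},
  {"fingers": 87,"delta_pos": [3,0,0],"angular": [0,0,0]},
  {"fingers": 87,"delta_pos": [8,0,0],"angular": [0,0,0]},
  {"fingers": 87,"delta_pos": [20,0,0],"angular": [0,0,0]},
  {"fingers": 87,"delta_pos": [40,0,0],"angular": [0,0,0]},
  {"fingers": 87,"delta_pos": [60,0,-10],"angular": [0,0,0]},
  {"fingers": 87,"delta_pos": [75,0,-40],"angular": [0,0,0]},
  {"fingers": 87,"delta_pos": [80,0,-80],"angular": [0,0,0]},
  {"fingers": 87,"delta_pos": [80,0,-110],"angular": [0,0,0]},
  {"fingers": 87,"delta_pos": [80,0,-120],"angular": [0,0,0]},
])

```text
clock: 11.1
tool_pos: [0.5248, -0.0231, 0.1461]
orientation: [-179.7, 0.1, -94.6]
force: [0.3, -0.6, -0.8]
opening: 0.0871
gripper_force: 0.0
```

```bash
python3 m.py 5
python3 - <<'E'
import cv2,numpy as np
a=cv2.imread('pics/scene5.png')[170:360,160:360];b=cv2.imread('pics/side5.png')[200:330,190:330]
cv2.imwrite('pics/q.png',np.hstack([cv2.resize(a,(400,373)),cv2.resize(b,(400,373))]))
E
```

```text
[ 0.5248 -0.0231  0.1461] [-1.797e+02  9.000e-02 -9.456e+01] [ 0.27 -0.56 -0.77] 11.1
scene c 535 128 size [118.7 205.1] ang 85.33 [[428.0, 78.0], [633.0, 61.0], [642.0, 179.0], [438.0, 196.0]]
 strip edge y at .527 0.1891 ang -4.65
side c 534 129 size [126.6 203.8] ang 85.01 [[427.0, 75.0], [630.0, 57.0], [641.0, 183.0], [438.0, 201.0]]
 strip edge y at .527 0.188 ang -4.93
```

View pics/q.png

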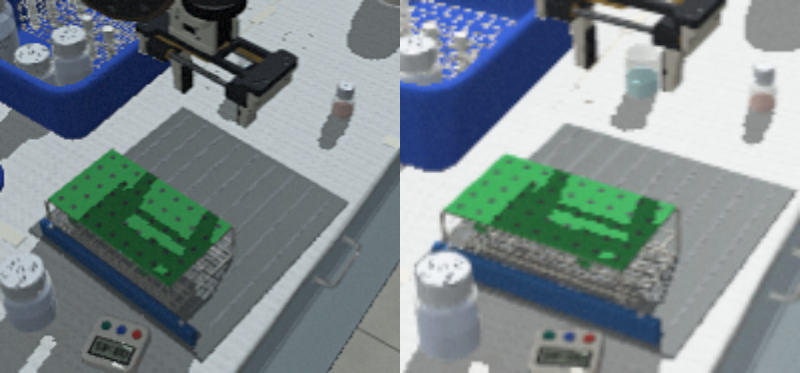

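The rack lies flush against the strip on its feet with the green cover up. The arm is clear, and the bottles, beaker and timer in view are where they were. Handing in.

```bash
python3 -c "
from plant import ctrl
print(ctrl.close_job())"
```

```text
the job is handed in; nothing more can be done
None
```

The rack was tipped onto its feet with the green cover up, pushed flush against the blue strip and still on the mat, and the job was handed in at about 11 s.

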